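# Zero the V-block gauge and hold a dowel in it

### The arm

A 6-joint arm with a two-finger parallel gripper is mounted at the origin on the work surface. World frame = base frame: x ahead of the robot, y to its left, z up, the work surface at z = 0. Lengths are in m, angles in degrees, forces in N, time in s.
With the tool pointing down it reaches from about 0.25 to 0.725 m from the base axis. Payload 9.7 kg.
Tool frame: the origin (TCP) lies on the centre line of the jaws, within the pads' length; the fingertips stand 22 mm ahead of it and the grasp point (between the pads) lies 3 mm ahead of it; z points along the fingers, y is the direction in which the jaws open and shut (so a half turn about z gives the same grasp; the last joint's range is limited). The gripper opens to 85 mm and grips with 20 to 120 N. Pads are 22 mm wide; open, the fingers measure 114 mm over their backs; the gripper's body (76 mm by 85 mm) begins 54 mm behind the grasp point. The pads swing forward as they close: fully open they stand 13 mm farther back than shut.
Start: joints at [63.426, 4.979, 10.078, 95.1, 0, 90], TCP at [0.246, 0.492, 0.253] pointing down, gripper open.
Joint ranges: [-179.16, 179.16], [-48.56, 103.87], [-65.8, 70.77], [-126.05, 130.52], [-82.76, 87.17], [-180, 180]. Speed limits (degrees/s): [127.2, 127.2, 147.25, 180, 180, 180].

### API

Orientations are given as [roll, pitch, yaw] about the fixed x, y, z axes, in that order (R = Rz(yaw) Ry(pitch) Rx(roll)).
In Python, from workcell import monitor, eyes, job gives the robot as it stands. The module is installed in compiled form; this text tells all that it offers.
- The arm moves only by the tool drive_tool, never from a script. Its argument "plan" is a list of rows, each a list of 3 entries, a list of its own where there are three numbers: the opening, from 0 (shut) to 1 (fully open), then the shift along the world's x, y, z in m, then the turn about the world's z in degrees. In form: [[gripper, [x, y, z], yaw], ...]. A call has 1 to 10 rows; each row shifts and turns the commanded pose from where the row before left it; what a row does not reach is not made up. A row lasts 1/8 s, in which the tool goes at most 62.5 mm and 10.7 degrees, less where a joint would pass 70% of its speed; a pose out of reach is approached as far as the arm can. A call is refused whole if a number of a shift passes 0.0625 or a number of a turn 10.7, either way. A call with a gripper value outside its range is refused whole. The fingers move at their own pace and stop on an object; "grip_force" is the grip in N (left out, the last holds). Time passes only in rows, so rows that do not move let the fingers close. It gives the time, the measured TCP pose, the force and the opening at its end, in the units of the state.
- monitor.get_obs(): the state, without advancing time (a new reading comes with each control period).
- eyes.camera(name): name is "scene" or "top" or "wrist"; returns (picture, depth): 480x640x3 uint8, red, green, blue; 480x640 float32, m along the optical axis (not along the pixel's ray), 0 where there is no reading.
- eyes.camera_params(name): a dict with "fx", "fy", "cx", "cy" (pixels), "dist_coeffs" ([k1, k2, p1, p2, k3] as OpenCV has them; the pictures are not rectified), "extrinsics" (4x4, takes a point from world to camera coordinates); the wrist camera has in their place "mount" (4x4, takes a point from camera to tool coordinates, whose origin is the TCP and whose axes are the flange's). Camera axes: x right, y down, z forward; pixel columns grow to the right and rows downward; lengths in m; the calibration is good to about 2 mm. A picture is of the moment at which its call begins: read the wrist's pose just before it. camera_params takes no time and is no camera call.
- job.job_done(): hands the job in, once; it reports no verdict.
The state is a dict: "time": time; "q": joint angles; "qd": joint speeds; "joint_efforts": joint torques, N m; "ee_pos": TCP position; "tcp_rot": TCP orientation; "wrist_force": force on the tool from outside, world axes, zero at the start; "torque": the same for the moment, N m; "opening": finger opening in m.
Only numpy, scipy, OpenCV 4.12 (cv2) and the standard library are available. Lean on these libraries where they do the work, as an engineer would, in place of code of your own. Each camera call takes 0.05 s, during which the arm holds its last target.

### The job

Take the reset pin out of its stand, press the gauge's sunken zero button fully down with its tip and put the pin back upright in its stand. Then lay the thick dowel into the V-blocks of the gauge, centred lengthwise so that it rests on both blocks, and press it down firmly onto both flanks of the vee. Finish while still holding it pressed there; leave the red box, the board offcut and the bar clamp alone.

Things in the scene. Friction and masses are not known exactly. Their poses are not given: they have to be found in the camera images.
- gauge: V-block gauge fixed to the table: aluminium base 84 (x) x 245 (y) x 14 mm thick carrying a pair of steel V-blocks (centres at y = -50 and +50 mm, each 28 mm long, 72 mm free gap between them for fingers) and at its +y end a grey readout box (y = 88 to 158 mm, 66 mm wide, top 44 mm above the table). Origin on the table under the middle of the vee; y along the vee, z up
- vee_seat (a point): where the dowel's centre is when properly seated: on the vee's axis, 55 mm above the table, midway between the V-blocks; y along the vee, z up. In the gap below it a thin springy plunger (8 mm thick, under 1 N) stands up to 38 mm above the table and gives way under the dowel
- vee_near: the flank of the 90 degree vee on the gauge's -x side (on both V-blocks); origin and axes as gauge. Both flanks are ground smooth and oiled (friction about 0.2), so the dowel slides down to the middle by itself when the grip is loosened. Their upper edges are 56 mm apart and 55 mm above the table; the blocks are 68 mm wide outside
- vee_far: the flank of the vee on the gauge's +x side (on both V-blocks); origin and axes as gauge
- button_mouth (a point): centre of the round opening (16 mm wide) over the zero button, level with the readout box's top (44 mm above the table); the black button's top lies 7 mm below it, z up. At gauge x = -16, y = 123 mm; the other half of the box's top is a black display window
- zero_button (a joint): the sunken zero button, 12 mm wide, pressed straight down: 0 m released, 0.005 m fully down; a spring that takes 1.5 N to start and 4 N at the bottom, and comes back up
- rack: low wooden rack fixed to the table, 50 x 150 mm, with two thin rails (outer faces 32 mm apart, tops 22 mm above the table) that carry the thick dowel; origin under its middle on the table, y axis along the rails
- dowel_center (a point): centre of the thick pale wooden dowel, 40 mm in diameter and 140 mm long, roughly 90 to 175 g, lying on the rack's rails with its axis 39 mm above the table; its y axis is the dowel's axis
- dowel: the same dowel; origin at its centre
- stand: dark wooden block 56 x 56 x 45 mm high fixed to the table, with a hole 13 mm wide and 40 mm deep in the middle of its top; origin under its middle on the table, z up
- pin_center (a point): middle of the handle of the reset pin, 80 mm above its tip. The pin stands upright in the stand: steel shank 7 mm thick and 35 mm long, above it a steel collar 24 mm wide and 5 mm thick that rests on the stand's top, then a round wooden handle 16 mm thick and 75 mm long; about 60 g. z along the pin, up
- pin_tip (a point): lower end of the reset pin's steel shank, 35 mm below the underside of the collar (10 mm above the table when the pin is in its stand); z up along the pin
- pin: the reset pin as a whole; origin at its tip
- metal_box: flat red metal box 110 x 170 x 36 mm, a bystander; origin under its middle
- offcut: pale board offcut with drilled holes, 80 x 170 x 22 mm, a bystander; origin under its middle
- bar_clamp: small blue and orange bar clamp lying flat, 260 mm long, 25 mm high, a bystander; origin on the table under the middle of its bar

How it is judged:
By the outcome, as a careful person would: the job done as asked, in the order asked, and still so for the second after the job is handed in, while the arm keeps its last pose, push and grip.
It also fails if it takes over 58 s, if anything falls off the work surface, if the arm or the gripper's body presses on something with over 40 N, if the wrist force passes 120 N, or if a joint passes its speed limit or range.

## Working session

There is one attempt and no reset: what is moved stays moved. The work goes in short steps, Python scripts to look and compute and a tool call to move; the robot and the scene stay as the last step left them, time stands still between calls to the robot, and variables do not carry over. Pictures are saved under pics/ and viewed, and the job is handed in when it is done.

Besides the shell and the picture viewer there is one more tool, called after "Request:" as name(argument=value, ...), one argument or row to a line, values as JSON. drive_tool: Moves the arm, as the interface text tells. Its arguments: {"type":"object","properties":{"plan":{"type":"array","items":{"type":"array"}},"grip_force":{"type":"number"}},"required":["plan"]}

```bash
mkdir -p pics; python3 - <<'E'
from workcell import monitor, eyes
import cv2, numpy as np, pickle
o=monitor.get_obs(); print({k:np.round(v,3) for k,v in o.items()})
d={}
for n in ["scene","top"]:
    p,z=eyes.camera(n); d[n]=(p,z,eyes.camera_params(n)); cv2.imwrite(f"pics/{n}0.png",p[:,:,::-1])
    print(n,d[n][2])
print(eyes.camera_params("wrist"))
pickle.dump(d,open("d0.pkl","wb"))
E
```

```text
{'time': np.float64(0.0), 'q': array([6.3427e+01, 5.0100e+00, 1.0035e+01, 9.5100e+01, 1.0000e-03,
       9.0001e+01]), 'qd': array([-0.03 , -0.06 , -0.016, -0.029,  0.042,  0.033]), 'joint_efforts': array([-1.0000e-03, -5.2038e+01,  4.6481e+01,  1.6000e-02, -0.0000e+00,
       -0.0000e+00]), 'ee_pos': array([0.246, 0.492, 0.253]), 'tcp_rot': array([-1.79925e+02, -1.00000e-03,  1.53425e+02]), 'wrist_force': array([0.646, 0.049, 0.543]), 'torque': array([-0.014,  0.028, -0.005]), 'opening': np.float64(0.086)}
scene {'fx': 489.4324766485953, 'fy': 489.4324766485953, 'cx': 321.68026297047334, 'cy': 237.99826948934913, 'dist_coeffs': array([0.00942336, 0.        , 0.        , 0.        , 0.        ]), 'extrinsics': array([[ 6.43723346e-01,  7.65258208e-01, -3.58030212e-04,
        -4.11655406e-01],
       [ 6.18891402e-01, -5.20876922e-01, -5.87929132e-01,
        -3.53517767e-01],
       [-4.50104084e-01,  3.78242126e-01, -8.08912361e-01,
         1.17509557e+00],
       [ 0.00000000e+00,  0.00000000e+00,  0.00000000e+00,
         1.00000000e+00]])}
top {'fx': 472.0312726150434, 'fy': 47
[... 257 characters left out ...]
849586, -0.07626594,  0.62743611],
       [ 0.07598962, -0.01520947, -0.9969926 ,  0.97804454],
       [ 0.        ,  0.        ,  0.        ,  1.        ]])}
{'fx': 383.0587765577358, 'fy': 383.0587765577358, 'cx': 322.7099011696085, 'cy': 239.57822110156619, 'dist_coeffs': array([-0.01902877,  0.        ,  0.        ,  0.        ,  0.        ]), 'mount': array([[ 1.69817129e-04, -9.61431067e-01, -2.75045950e-01,
         6.97033980e-02],
       [ 9.99999721e-01, -3.69778129e-05,  7.46670510e-04,
        -2.27956251e-04],
       [-7.28042823e-04, -2.75046000e-01,  9.61430792e-01,
        -1.20554143e-01],
       [ 0.00000000e+00,  0.00000000e+00,  0.00000000e+00,
         1.00000000e+00]])}
```

View pics/scene0.png

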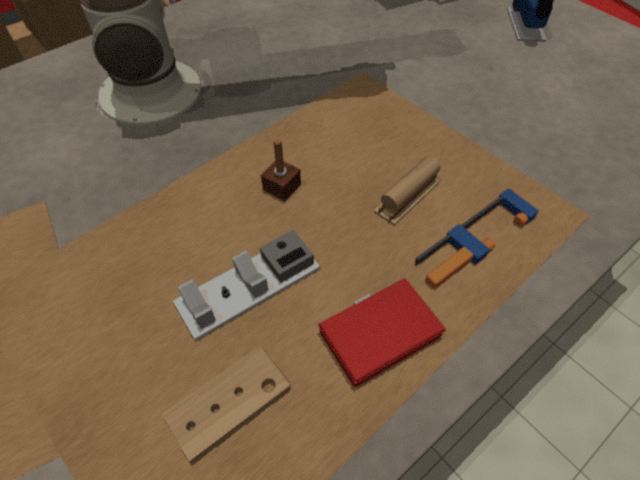

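View pics/top0.png

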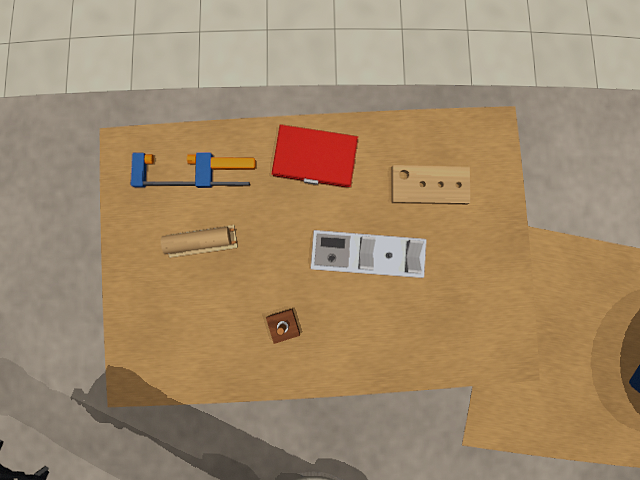

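```bash
cat > h.py <<'E'
import numpy as np, cv2, pickle
def K(c): return np.array([[c['fx'],0,c['cx']],[0,c['fy'],c['cy']],[0,0,1.]])
def ext(c,obs=None):
    if 'extrinsics' in c: return np.array(c['extrinsics'])
    from scipy.spatial.transform import Rotation as R
    T=np.eye(4); T[:3,:3]=R.from_euler('xyz',obs['tcp_rot'],degrees=True).as_matrix(); T[:3,3]=obs['ee_pos']
    return np.linalg.inv(T@np.array(c['mount']))
def ray(c,uv,obs=None):
    E=ext(c,obs); n=cv2.undistortPoints(np.array(uv,float).reshape(-1,1,2),K(c),np.array(c['dist_coeffs'])).reshape(-1,2)
    d=np.c_[n,np.ones(len(n))]@E[:3,:3]; o=-E[:3,:3].T@E[:3,3]
    return o,d
def plane(c,uv,z,obs=None):
    o,d=ray(c,uv,obs); return o+d*((z-o[2])/d[:,2])[:,None]
def proj(c,P,obs=None):
    E=ext(c,obs); P=np.array(P,float).reshape(-1,3)
    r,_=cv2.Rodrigues(E[:3,:3]); return cv2.projectPoints(P,r,E[:3,3],K(c),np.array(c['dist_coeffs']))[0].reshape(-1,2)
def tri(c1,u1,c2,u2):
    o1,d1=ray(c1,u1);o2,d2=ray(c2,u2)
    d1=d1[0]/np.linalg.norm(d1[0]);d2=d2[0]/np.linalg.norm(d2[0])
    s=np.linalg.lstsq(np.c_[d1,-d2],o2-o1,rcond=None)[0]
    a=o1+d1*s[0];b=o2+d2*s[1];return (a+b)/2,np.linalg.norm(a-b)
def crop(p,x0,y0,w,h,s,f):
    cv2.imwrite(f,cv2.resize(p[y0:y0+h,x0:x0+w,::-1],None,fx=s,fy=s,interpolation=cv2.INTER_CUBIC))
E
python3 - <<'E'
from h import *
d=pickle.load(open('d0.pkl','rb'))
crop(d['top'][0],150,210,300,150,2.6,'pics/topc.png')
crop(d['scene'][0],160,130,290,210,2.7,'pics/scenec.png')
E
```

```text
(no output)
```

View pics/topc.png

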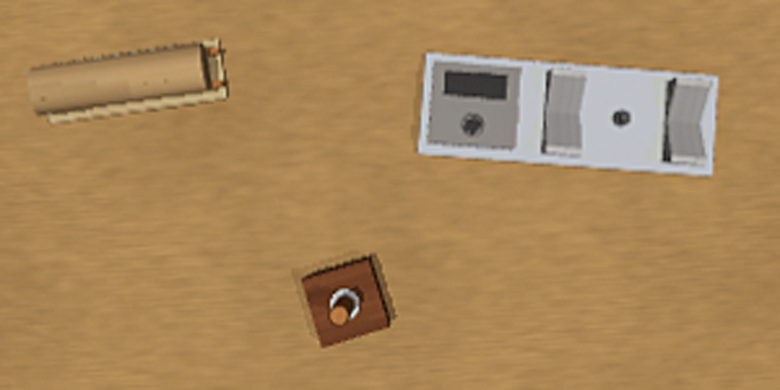

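View pics/scenec.png

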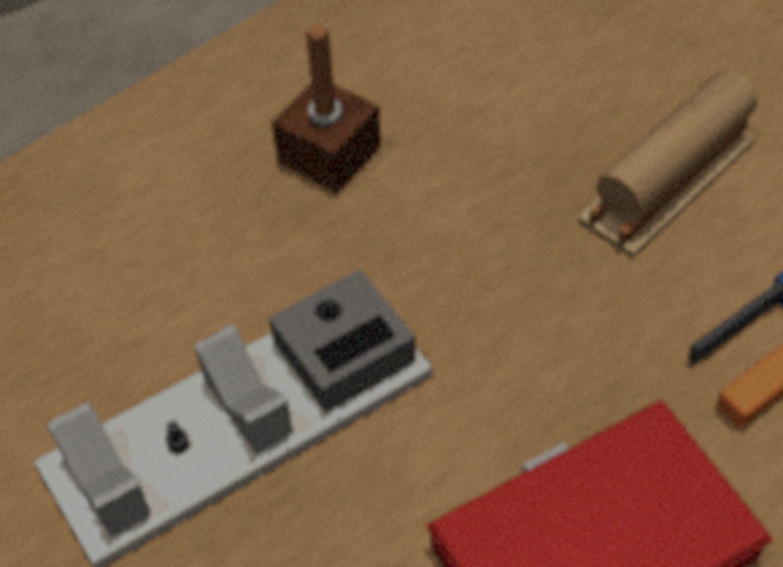

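```bash
python3 - <<'E'
from h import *
d=pickle.load(open('d0.pkl','rb'))
def rep(n,box,fn,name):
    x0,y0,x1,y1=box; p=d[n][0][y0:y1,x0:x1]; hsv=cv2.cvtColor(p,cv2.COLOR_RGB2HSV); m=fn(p,hsv).astype(np.uint8)
    k,l,s,c=cv2.connectedComponentsWithStats(m)
    i=[i for i in range(1,k) if s[i,4]>6]
    i=sorted(i,key=lambda i:-s[i,4])[:3]
    for j in i:
        cnt=np.argwhere(l==j)[:,::-1].astype(np.float32)
        print(n,name,s[j]+np.array([x0,y0,0,0,0]),np.round(c[j]+[x0,y0],2),'rect',np.round(cv2.boxPoints(cv2.minAreaRect(cnt))+[x0,y0],1).tolist())
S,V=1,2
rep('top',(305,225,432,282),lambda p,h:(h[:,:,S]<45)&(h[:,:,V]>50),'gauge')
rep('top',(325,250,340,265),lambda p,h:h[:,:,V]<85,'button')
rep('top',(381,247,398,263),lambda p,h:h[:,:,V]<90,'plunger')
rep('top',(318,234,348,248),lambda p,h:h[:,:,V]<70,'display')
rep('top',(258,300,308,348),lambda p,h:(h[:,:,V]<140)&(h[:,:,0]<12),'stand')
rep('top',(270,310,298,340),lambda p,h:(h[:,:,S]<60)&(h[:,:,V]>120),'collar')
rep('top',(270,315,290,340),lambda p,h:(h[:,:,V]>150)&(h[:,:,S]>100),'handle')
rep('scene',(270,236,296,254),lambda p,h:h[:,:,V]<50,'button')
rep('scene',(218,280,235,300),lambda p,h:h[:,:,V]<60,'plunger')
rep('scene',(265,135,300,180),lambda p,h:(h[:,:,S]<60)&(h[:,:,V]>90),'collar')
p=d['top'][0]
for y in range(252,262): print(p[y,326:340].max(1))
E
```

```text
top gauge [ 311  230  115   48 4393] [368.2  253.64] rect [[310.2, 268.7], [313.2, 229.6], [426.3, 238.5], [423.2, 277.6]]
top button [328 254   7   8  30] [331.03 257.73] rect [[327.0, 258.0], [331.5, 253.5], [335.0, 257.0], [330.5, 261.5]]
top plunger [386 253   6   5  25] [388.44 255.  ] rect [[386.0, 253.0], [391.0, 253.0], [391.0, 257.0], [386.0, 257.0]]
top display [321 238  24  10 206] [332.5  242.14] rect [[321.0, 238.0], [344.0, 238.0], [344.0, 247.0], [321.0, 247.0]]
top stand [266 309  34  34 611] [282.77 325.48] rect [[265.3, 316.8], [291.8, 308.4], [300.1, 334.7], [273.6, 343.1]]
top stand [278 323   5   5   8] [280.12 324.88] rect [[277.2, 325.4], [282.0, 323.0], [282.8, 324.6], [278.0, 327.0]]
top collar [277 321  11  12  39] [282.44 324.87] rect [[275.8, 327.4], [279.8, 319.4], [289.4, 324.2], [285.4, 332.2]]
top handle [277 328   7   7  34] [279.85 330.91] rect [[276.0, 331.0], [280.0, 327.0], [284.0, 331.0], [280.0, 335.0]]
top handle [270 335   2   5   7] [270.29 337.43] rect [[270.0, 335.0], [271.0, 335.0], [271.0, 339.0], [270.0, 339.0]]
scene button [278 242   8
[... 458 characters left out ...]
scene collar [274 168   3   5  12] [275.08 170.17] rect [[274.0, 168.0], [276.0, 168.0], [276.0, 172.0], [274.0, 172.0]]
[142 143 143 144 145 147 146 145 143 142 142 142 143 142]
[141 145 143 134 117 129 129 127 144 145 142 142 143 142]
[142 145 134 113 104  96  81  91 118 140 145 143 142 142]
[144 138 106 108 128  94  73  95  88 110 149 144 141 142]
[143 127 108  79  55  52  65  63  86  85 143 145 142 141]
[142 120 119  60  55  56  55  53  49  91 127 146 143 142]
[143 116  83  61  58  61  58  55  66  95 133 146 142 143]
[144 128  72  59  62  58  55  65 106 106 144 145 144 142]
[145 146  99  76  91  48  64 107 126 114 147 144 142 143]
[143 144 130 112 104  61  95 127 123 135 146 144 143 142]
```

```bash
python3 - <<'E'
from h import *
d=pickle.load(open('d0.pkl','rb'))
t=d['top'][2];s=d['scene'][2]
print('base',np.round(plane(t,[[310.2, 268.7], [313.2, 229.6], [426.3, 238.5], [423.2, 277.6]],.014),4).tolist())
b=plane(t,[[331,257.5]],.044)[0];pl=plane(t,[[388.4,255]],.038)[0];di=plane(t,[[332.5,242.14]],.044)[0]
print('button',b,'plunger',pl,'disp',di)
v=b[:2]-pl[:2];yaw=np.degrees(np.arctan2(v[1],v[0])-np.arctan2(123,-16));print('yaw',yaw,np.linalg.norm(v),np.hypot(16,123))
st=plane(t,[[265.3, 316.8], [291.8, 308.4], [300.1, 334.7], [273.6, 343.1]],.045);print('stand',st[:,:2],st.mean(0))
print('collar',plane(t,[[282.4,325.5]],.05),'handletop',plane(t,[[279.85,330.91]],.125))
print(tri(t,[[331,257.5]],s,[[281.5,244.5]]),tri(t,[[388.4,255]],s,[[224.5,289.5]]))
print('scene handle base/top', plane(s,[[160+317/2.7,130+33/2.7]],.125), 'collar',plane(s,[[160+324/2.7,130+110/2.7]],.05))
# dowel from depth
for n in ['top','scene']:
    p,z,c=d[n]; print(n,(z>0).mean())
p,z,c=d['top']
vv,uu=np.mgrid[215:265,150:250]; zz=z[215:265,150:250]
o,dd=ray(c,np.c_[uu.ravel(),vv.ravel()]); P=o+dd*zz.ravel()[:,None]
m=(zz.ravel()>0)&(P[:,2]>.040)&(P[:,2]<.07); Q=P[m]; print(m.sum(),Q[:,2].max(),np.percentile(Q[:,2],90))
xy=Q[:,:2].astype(np.float32); print(cv2.minAreaRect(xy)); 
print('stand depth z',[ (ray(c,[[u,v]])[0]+ray(c,[[u,v]])[1]*z[v,u])[0].round(4).tolist() for u,v in [(272,318),(293,332),(330,240),(388,255),(281,331)]])
E
```

```text
base [[0.5648, -0.0046, 0.014], [0.6485, -0.0126, 0.014], [0.6248, -0.2569, 0.014], [0.5406, -0.2472, 0.014]]
button [ 0.5867669  -0.04813285  0.044     ] plunger [ 0.58983675 -0.16905595  0.038     ] disp [ 0.61866094 -0.05195802  0.044     ]
yaw -5.95724840984898 0.12096206222345178 124.03628501370073
stand [[0.46719685 0.08972477]
 [0.4834255  0.0348982 ]
 [0.42922914 0.01880172]
 [0.41306623 0.07352414]] [0.44822943 0.05423721 0.045     ]
collar [[0.44927698 0.05454452 0.05      ]] handletop [[0.44704509 0.05521041 0.125     ]]
(array([ 0.58697575, -0.0482404 ,  0.03987928]), np.float64(0.0002127933976355378)) (array([ 0.5901398 , -0.17172885,  0.02461531]), np.float64(0.000901944029532996))
scene handle base/top [[0.45255674 0.05214722 0.125     ]] collar [[0.45156353 0.05228152 0.05      ]]
top 0.995947265625
scene 0.9960188802083333
1236 0.06288423055774517 0.059371947295168925
((0.6277379393577576, 0.2340415120124817), (0.04045801982283592, 0.13975639641284943), 7.765819549560547)
stand depth z [[0.4646, 0.0758, 0.0465], [0.4351, 0.0333, 0.0459], [0.6232, -0.0469, 0.0439], [0.5902, -0.1699, 0.028], [0.447, 0.053, 0.1262]]
```

Request:
drive_tool(
  plan=[
    [1, [0.02, -0.044, 0], -7],
    [1, [0.022, -0.048, 0], -7],
    [1, [0.022, -0.048, 0], -7],
    [1, [0.022, -0.048, 0], -7],
    [1, [0.022, -0.048, 0], -7],
    [1, [0.022, -0.048, 0], -7],
    [1, [0.022, -0.048, 0], -7],
    [1, [0.022, -0.048, 0], -7],
    [1, [0.022, -0.048, 0], -7],
    [1, [0, 0, 0], 0],
  ],
)

```text
time: 1.35
ee_pos: [0.4428, 0.0611, 0.2527]
tcp_rot: [-180.0, 0.0, 90.1]
wrist_force: [-0.7, 0.2, -0.2]
opening: 0.0854
```

```bash
cat > shot.py <<'E'
from workcell import monitor, eyes
from h import *
import sys
def shot(tag,names):
    d={}
    for n in names:
        o=monitor.get_obs(); p,z=eyes.camera(n); d[n]=(p,z,eyes.camera_params(n),o); cv2.imwrite(f"pics/{tag}_{n}.png",p[:,:,::-1])
    pickle.dump(d,open(f"{tag}.pkl","wb")); o=monitor.get_obs()
    print({k:np.round(o[k],4) for k in ['time','ee_pos','tcp_rot','wrist_force','opening']}); return d
if __name__=='__main__': shot(sys.argv[1],sys.argv[2:])
E
python3 shot.py a wrist
```

```text
{'time': np.float64(1.4), 'ee_pos': array([0.4422, 0.0626, 0.2528]), 'tcp_rot': array([-1.799381e+02,  1.700000e-03,  9.024890e+01]), 'wrist_force': array([-0.6999,  1.2624,  0.4567]), 'opening': np.float64(0.0853)}
```

View pics/a_wrist.png

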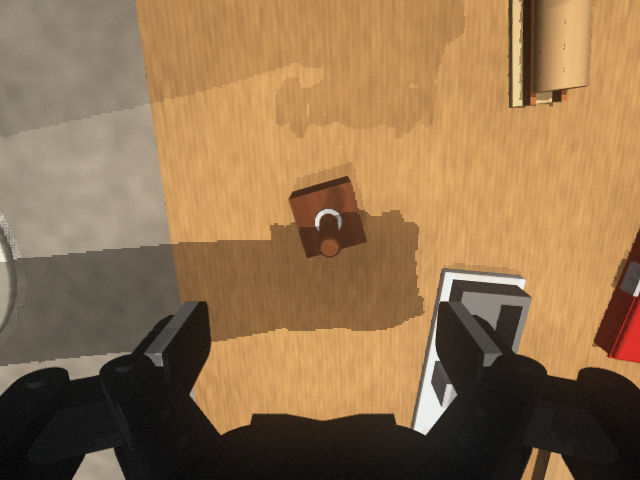

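```bash
python3 - <<'E'
from h import *
p,z,c,o=pickle.load(open('a.pkl','rb'))['wrist']
h=cv2.cvtColor(p,cv2.COLOR_RGB2HSV)
s=h[225:265,310:350]; 
m=((p[:,:,0]>130)&(p[:,:,2]<95)&(h[:,:,0]<13))[232:262,316:346]; 
print('top', plane(c,[[330,246]],.125,o), 'depth',z[246,330])
m=(h[:,:,1]<50)&(h[:,:,2]>130); m=m[200:240,305:350]; ys,xs=np.nonzero(m)
e=cv2.fitEllipse(np.c_[xs,ys].astype(np.float32)); print(len(xs),e[0][0]+305,e[0][1]+200,xs.min()+305,xs.max()+305,ys.min()+200)
r=(xs.max()-xs.min()+1)/2
print('collar', plane(c,[[(xs.min()+xs.max())/2+305, ys.min()+200+r]],.05,o), 'diam',plane(c,[[xs.min()+304.5,220]],.05,o)-plane(c,[[xs.max()+305.5,220]],.05,o))
crop(p,270,160,120,110,5,'pics/a_pin.png')
crop(p,410,260,130,180,3.3,'pics/a_g.png')
E
```

```text
top [[0.44766469 0.05522394 0.125     ]] depth 0.25824562
189 327.8740291595459 221.70174980163574 315 340 209
collar [[0.44686377 0.05415212 0.05      ]] diam [[-2.24904734e-02 -3.31042724e-05  0.00000000e+00]]
```

View pics/a_pin.png

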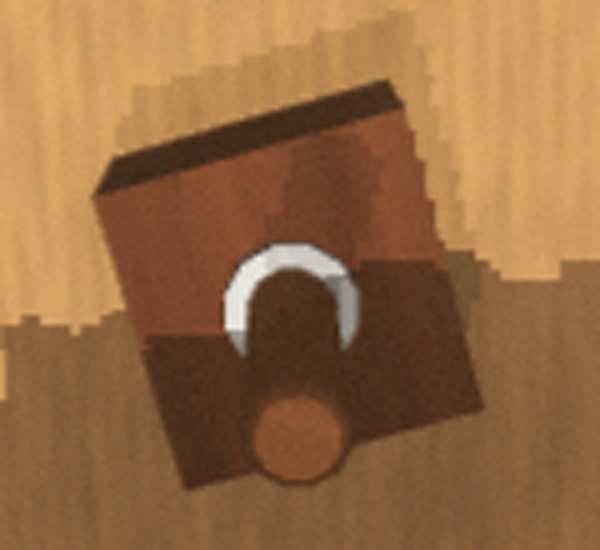

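Request:
drive_tool(
  plan=[
    [1, [0.005, -0.0095, -0.02], 0],
    [1, [0, 0, -0.04], 0],
    [1, [0, 0, -0.04], 0],
    [1, [0, 0, -0.03], 0],
    [1, [0, 0, -0.02], 0],
    [1, [0, 0, -0.008], 0],
    [0.5, [0, 0, 0], 0],
    [0.3, [0, 0, 0], 0],
  ],
  grip_force=50,
)

```text
time: 2.4
ee_pos: [0.4475, 0.0547, 0.0963]
tcp_rot: [179.9, -0.0, 90.5]
wrist_force: [0.6, 0.2, 0.2]
opening: 0.0513
```

Request:
drive_tool(
  plan=[
    [0.0, [0, 0, 0], 0],
    [0.0, [0, 0, 0], 0],
    [0.0, [0, 0, 0], 0],
    [0.0, [0, 0, 0], 0],
  ],
)

```text
time: 2.9
ee_pos: [0.4473, 0.0544, 0.0959]
tcp_rot: [180.0, -0.0, 90.4]
wrist_force: [-1.3, 0.6, 5.3]
opening: 0.0145
```

```bash
python3 shot.py b wrist
```

```text
{'time': np.float64(2.95), 'ee_pos': array([0.4473, 0.0544, 0.0959]), 'tcp_rot': array([ 1.799552e+02, -9.500000e-03,  9.042090e+01]), 'wrist_force': array([-1.7447,  0.1827,  6.0372]), 'opening': np.float64(0.0147)}
```

View pics/b_wrist.png

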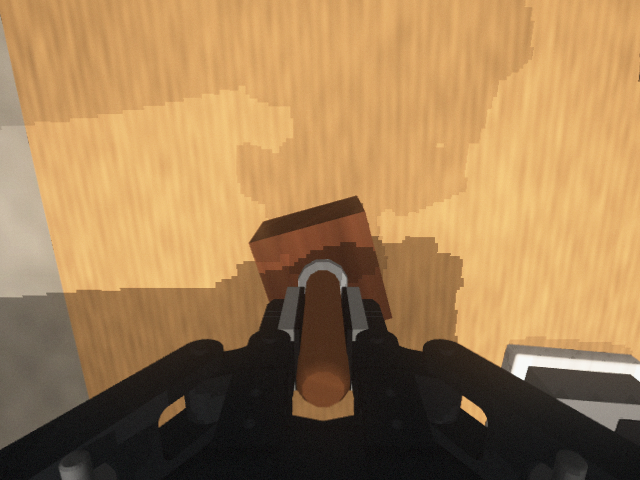

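Request:
drive_tool(
  plan=[
    [0, [0, 0, 0.01], 0],
    [0, [0, 0, 0.03], 0],
    [0, [0, 0, 0.04], 0],
    [0, [0.02, -0.015, 0], 0],
    [0, [0.03, -0.022, 0], 0],
    [0, [0.03, -0.022, 0], 0],
    [0, [0.03, -0.022, 0], 0],
    [0, [0.02, -0.0145, 0], 0],
    [0, [0.0095, -0.007, 0], 0],
    [0, [0, 0, 0], 0],
  ],
)

```text
time: 4.2
ee_pos: [0.5865, -0.0482, 0.1751]
tcp_rot: [-180.0, -0.0, 90.4]
wrist_force: [0.5, -0.8, -0.4]
opening: 0.0148
```

```bash
python3 shot.py c wrist top scene
```

```text
{'time': np.float64(4.35), 'ee_pos': array([ 0.586 , -0.0475,  0.1756]), 'tcp_rot': array([-1.799968e+02, -7.200000e-03,  9.045610e+01]), 'wrist_force': array([-0.3858,  0.4622,  0.054 ]), 'opening': np.float64(0.0152)}
```

View pics/c_wrist.png

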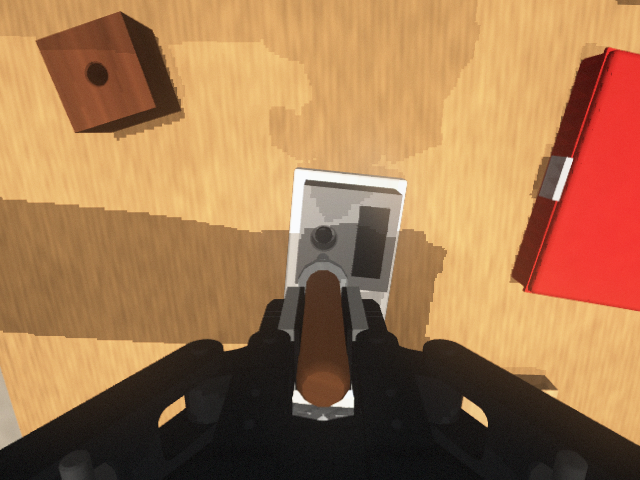

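View pics/c_scene.png

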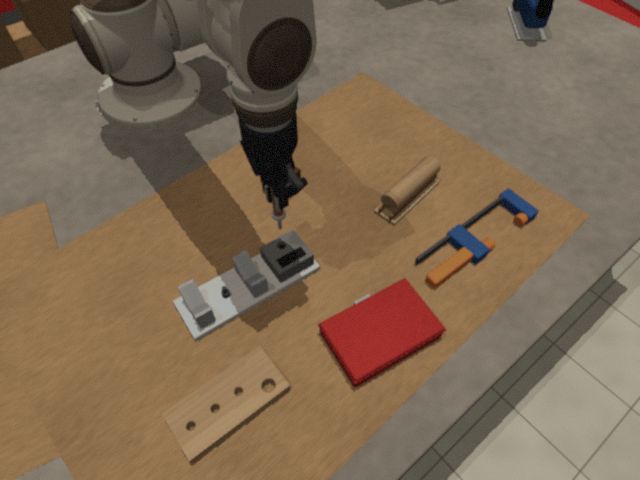

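```bash
python3 - <<'E'
from h import *
D=pickle.load(open('c.pkl','rb'))
p,z,c,o=D['wrist']; print(o['ee_pos'])
crop(p,290,160,120,110,5,'pics/c_b.png')
print('mouth',plane(c,[[323.5,237]],.044,o),'stand hole',plane(c,[[97,74]],.045,o))
p,z,c,o=D['scene']; crop(p,255,195,60,80,7,'pics/c_s.png')
print(proj(c,[[.587,-.048,.044],[.586,-.0475,.0896]]))
E
```

```text
[ 0.58653349 -0.04822031  0.17511832]
mouth [[ 0.58703574 -0.04864982  0.044     ]] stand hole [[0.44774145 0.05410477 0.045     ]]
[[281.39987244 243.08325786]
 [279.45540581 226.79787259]]
```

View pics/c_b.png

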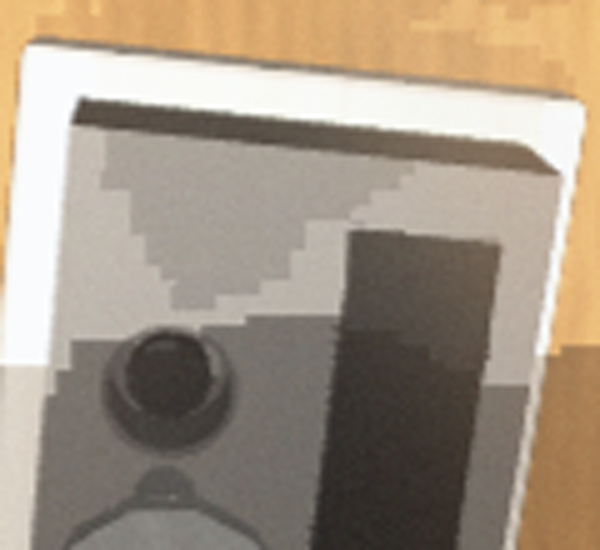

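View pics/c_s.png

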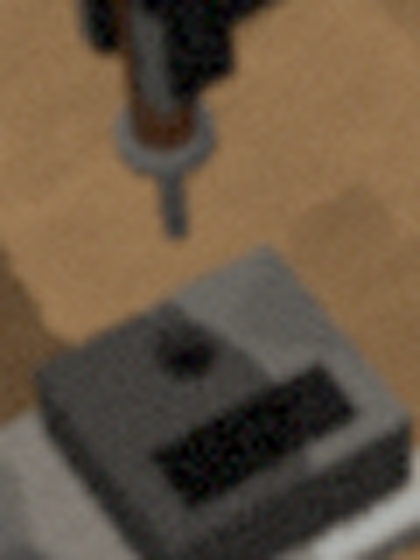

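Request:
drive_tool(
  plan=[
    [0, [0.0005, -0.0005, -0.015], 0],
    [0, [0, 0, -0.02], 0],
    [0, [0, 0, -0.014], 0],
    [0, [0, 0, 0], 0],
  ],
)

```text
time: 4.85
ee_pos: [0.5862, -0.0484, 0.1248]
tcp_rot: [-179.9, -0.0, 90.4]
wrist_force: [0.5, -0.9, -0.3]
opening: 0.015
```

```bash
python3 shot.py d scene; python3 - <<'E'
from h import *
p=pickle.load(open('d.pkl','rb'))['scene'][0]; crop(p,255,195,60,80,7,'pics/d_s.png')
E
```

```text
{'time': np.float64(4.9), 'ee_pos': array([ 0.5867, -0.0484,  0.1259]), 'tcp_rot': array([-1.799528e+02, -5.200000e-03,  9.043830e+01]), 'wrist_force': array([ 0.2658, -0.0671,  0.0787]), 'opening': np.float64(0.0148)}
```

View pics/d_s.png

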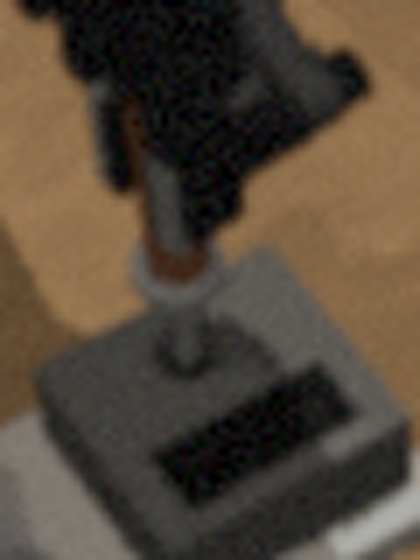

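In the picture the shank goes into the mouth (crop pixel 185,355). Now I press in small steps and watch the force.

Request:
drive_tool(
  plan=[
    [0, [0, 0, -0.003], 0],
    [0, [0, 0, -0.002], 0],
    [0, [0, 0, -0.001], 0],
    [0, [0, 0, 0], 0],
  ],
)

```text
time: 5.4
ee_pos: [0.5874, -0.0486, 0.1207]
tcp_rot: [179.9, 0.0, 90.4]
wrist_force: [0.9, -0.0, 1.6]
opening: 0.0151
```

Request:
drive_tool(
  plan=[
    [0, [0, 0, -0.001], 0],
    [0, [0, 0, -0.001], 0],
    [0, [0, 0, 0], 0],
  ],
)

```text
time: 5.78
ee_pos: [0.5873, -0.0486, 0.1185]
tcp_rot: [180.0, 0.0, 90.4]
wrist_force: [2.5, -0.6, 3.7]
opening: 0.0152
```

Request:
drive_tool(
  plan=[
    [0, [0, 0, -0.001], 0],
    [0, [0, 0, -0.001], 0],
    [0, [0, 0, 0], 0],
  ],
)

```text
time: 6.15
ee_pos: [0.5874, -0.0486, 0.1176]
tcp_rot: [179.9, 0.0, 90.4]
wrist_force: [0.1, -0.2, 10.4]
opening: 0.0146
```

Request:
drive_tool(
  plan=[
    [0, [0, 0, -0.001], 0],
    [0, [0, 0, 0], 0],
    [0, [0, 0, 0], 0],
  ],
)

```text
time: 6.52
ee_pos: [0.5875, -0.0487, 0.1174]
tcp_rot: [179.8, 0.0, 90.4]
wrist_force: [-2.5, 1.0, 16.7]
opening: 0.0148
```

Request:
drive_tool(
  plan=[
    [0, [0, 0, 0.01], 0],
    [0, [0, 0, 0.025], 0],
    [0, [0, 0, 0.025], 0],
    [0, [-0.02, 0.015, 0], 0],
    [0, [-0.03, 0.022, 0], 0],
    [0, [-0.03, 0.022, 0], 0],
    [0, [-0.03, 0.022, 0], 0],
    [0, [-0.02, 0.015, 0], 0],
    [0, [-0.01, 0.007, 0], 0],
    [0, [0, 0, 0], 0],
  ],
)

```text
time: 7.78
ee_pos: [0.4468, 0.0545, 0.1753]
tcp_rot: [-180.0, 0.0, 90.5]
wrist_force: [0.1, 0.2, 0.8]
opening: 0.0149
```

Request:
drive_tool(
  plan=[
    [0, [0, 0, -0.015], 0],
    [0, [0, 0, -0.012], 0],
    [0, [0, 0, 0], 0],
  ],
)

```text
time: 8.15
ee_pos: [0.4465, 0.054, 0.1465]
tcp_rot: [-179.8, 0.0, 90.4]
wrist_force: [0.7, 1.4, -0.1]
opening: 0.0149
```

```bash
python3 shot.py e scene wrist; python3 - <<'E'
from h import *
p=pickle.load(open('e.pkl','rb'))['scene'][0]; crop(p,245,120,70,90,6,'pics/e_s.png')
E
```

```text
{'time': np.float64(8.25), 'ee_pos': array([0.447 , 0.0542, 0.148 ]), 'tcp_rot': array([-1.799559e+02,  5.900000e-03,  9.040340e+01]), 'wrist_force': array([ 0.8477,  0.498 , -0.4047]), 'opening': np.float64(0.0145)}
```

View pics/e_s.png

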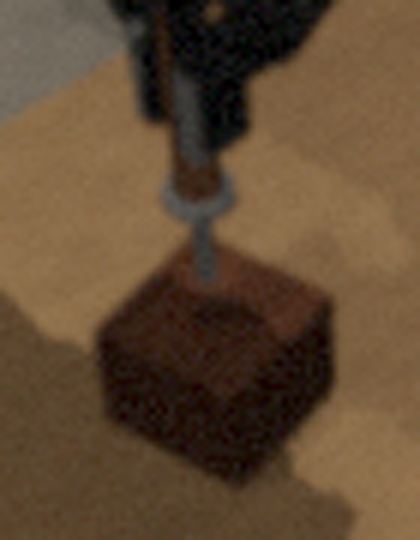

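View pics/e_wrist.png

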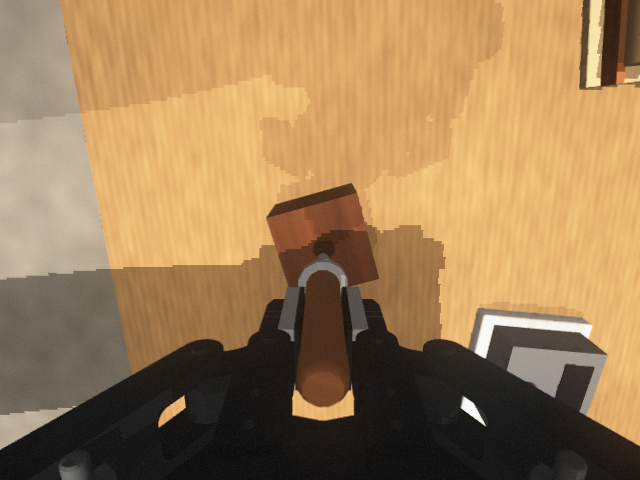

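```bash
python3 - <<'E'
from h import *
D=pickle.load(open('e.pkl','rb'));p,z,c,o=D['scene']
f=lambda P:((proj(c,P)-[245,120])*6).round(0).tolist()
print('tip,hole',f([[.447,.0542,.062],[.447,.0545,.045],[.4477,.0541,.045]]))
p0=pickle.load(open('d0.pkl','rb'))['scene'][0]
# stand corner compare
print('corners',f(np.c_[np.array([[0.46719685,0.08972477],[0.4834255,0.0348982],[0.42922914,0.01880172],[0.41306623,0.07352414]])+[-.0005,0],[.045]*4]))
pc=pickle.load(open('c.pkl','rb'))['scene'][0]; crop(pc,245,120,70,90,6,'pics/c_s2.png')
p,z,c,o=D['wrist']; crop(p,260,170,130,120,5,'pics/e_w.png')
g=lambda P:((proj(c,P,o)-[260,170])*5).round(0).tolist()
print('wrist tip,hole',g([[.447,.0542,.062],[.447,.0545,.045]]))
E
```

```text
tip,hole [[204.0, 268.0], [208.0, 304.0], [208.0, 306.0]]
corners [[330.0, 287.0], [227.0, 396.0], [86.0, 324.0], [191.0, 220.0]]
wrist tip,hole [[316.0, 438.0], [316.0, 391.0]]
```

View pics/e_w.png

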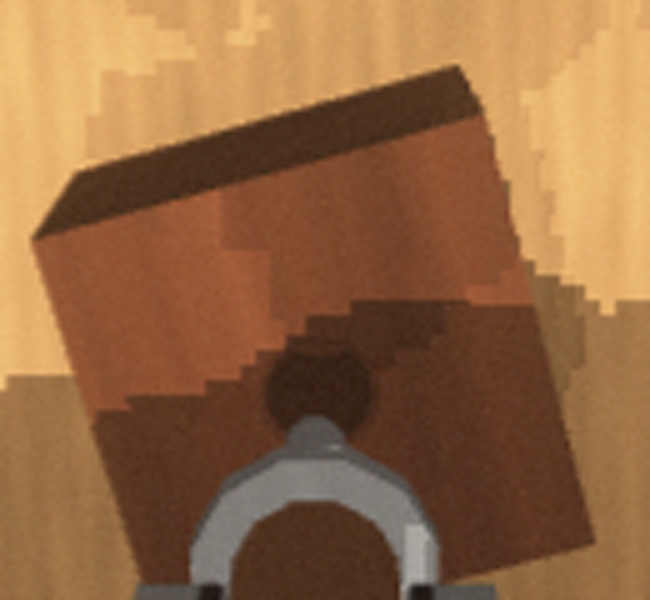

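View pics/c_s2.png

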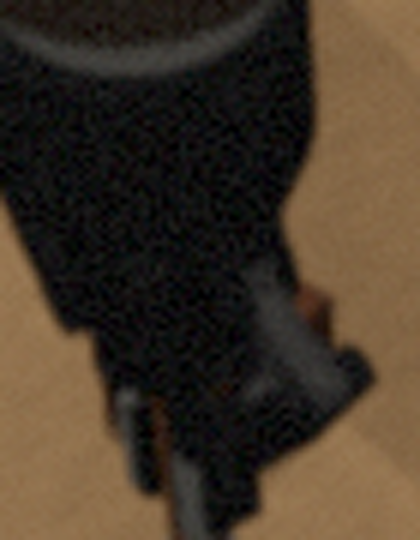

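Request:
drive_tool(
  plan=[
    [0, [0.0005, 0, -0.015], 0],
    [0, [0, 0, -0.008], 0],
    [0, [0, 0, 0], 0],
  ],
)

```text
time: 8.62
ee_pos: [0.447, 0.0543, 0.1243]
tcp_rot: [-179.9, 0.0, 90.4]
wrist_force: [0.5, 0.4, -0.5]
opening: 0.0149
```

Request:
drive_tool(
  plan=[
    [0, [0, 0, -0.015], 0],
    [0, [0, 0, -0.01], 0],
    [0, [0, 0, -0.003], 0],
    [0, [0, 0, 0], 0],
  ],
)

```text
time: 9.12
ee_pos: [0.4474, 0.0544, 0.0971]
tcp_rot: [-180.0, 0.0, 90.4]
wrist_force: [-0.2, -2.1, -0.8]
opening: 0.0148
```

Request:
drive_tool(
  plan=[
    [0, [0, 0, -0.001], 0],
    [0, [0, 0, 0], 0],
    [0.4, [0, 0, 0], 0],
    [0.6, [0, 0, 0], 0],
    [0.8, [0, 0, 0], 0],
    [0.8, [0, 0, 0], 0],
    [0.8, [0, 0, 0.03], 0],
    [1, [0, 0, 0.05], 0],
    [1, [0, 0, 0.05], 0],
    [1, [0, 0, 0.02], 0],
  ],
)

```text
time: 10.38
ee_pos: [0.4482, 0.0545, 0.2494]
tcp_rot: [179.8, -0.0, 90.4]
wrist_force: [0.4, -0.0, -0.1]
opening: 0.0858
```

```bash
python3 shot.py f scene wrist; python3 - <<'E'
from h import *
p=pickle.load(open('f.pkl','rb'))['scene'][0]; crop(p,245,120,70,90,6,'pics/f_s.png')
E
```

```text
{'time': np.float64(10.475), 'ee_pos': array([0.4483, 0.0545, 0.2486]), 'tcp_rot': array([ 1.797822e+02, -2.760000e-02,  9.042660e+01]), 'wrist_force': array([ 0.1512, -0.0686,  0.0389]), 'opening': np.float64(0.0855)}
```

View pics/f_s.png

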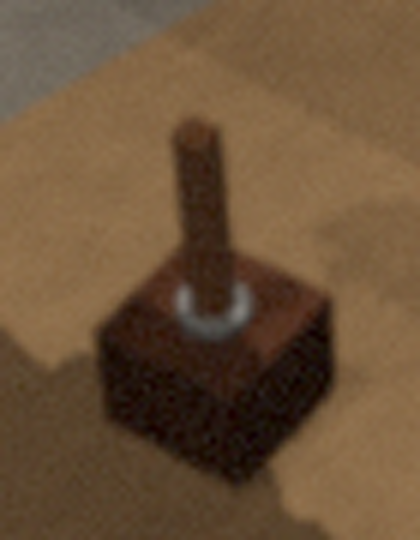

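View pics/f_wrist.png

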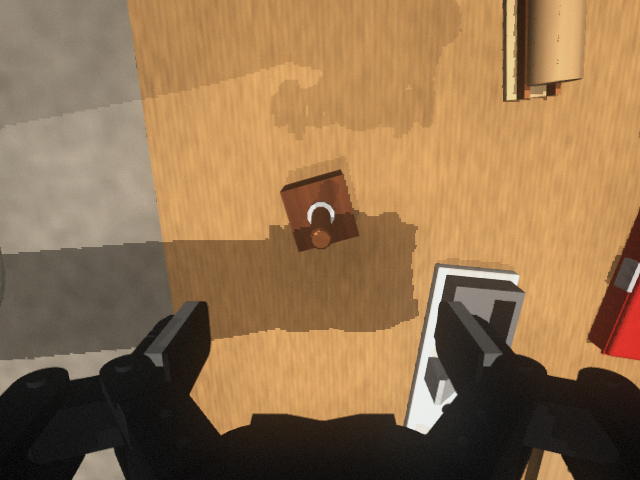

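Request:
drive_tool(
  plan=[
    [1, [0.02, 0.02, 0], 1],
    [1, [0.03, 0.03, 0], 1.4],
    [1, [0.04, 0.04, 0], 2],
    [1, [0.04, 0.04, 0], 2],
    [1, [0.03, 0.03, 0], 1],
    [1, [0.02, 0.0195, 0], 0],
    [1, [0, 0, 0], 0],
    [1, [0, 0, 0], 0],
  ],
)

```text
time: 11.48
ee_pos: [0.627, 0.2335, 0.2452]
tcp_rot: [-179.9, 0.0, 97.8]
wrist_force: [-0.1, -0.7, 0.8]
opening: 0.0851
```

```bash
python3 shot.py g wrist; python3 - <<'E'
from h import *
p,z,c,o=pickle.load(open('g.pkl','rb'))['wrist']
vv,uu=np.mgrid[0:480:2,0:640:2]; zz=z[::2,::2].ravel()
O,d=ray(c,np.c_[uu.ravel(),vv.ravel()],o); P=O+d*zz[:,None]
m=(zz>0)&(P[:,2]>.045)&(P[:,2]<.066)&(abs(P[:,0]-.628)<.06)&(abs(P[:,1]-.234)<.1)
Q=P[m];print(m.sum(),Q[:,2].max(),cv2.minAreaRect(Q[:,:2].astype(np.float32)))
rack=(zz>0)&(P[:,2]>.004)&(P[:,2]<.026)&(abs(P[:,0]-.628)<.06)&(abs(P[:,1]-.234)<.1)
print(np.histogram(P[rack][:,2],20))
E
```

```text
{'time': np.float64(11.525), 'ee_pos': array([0.627 , 0.2333, 0.2459]), 'tcp_rot': array([-1.799511e+02,  1.480000e-02,  9.780850e+01]), 'wrist_force': array([ 0.2268, -0.0611, -0.5468]), 'opening': np.float64(0.0852)}
1821 0.06045536047637934 ((0.6292709112167358, 0.23367202281951904), (0.036970216780900955, 0.14023037254810333), 7.063369274139404)
(array([ 1,  4,  6,  4,  5, 17, 11, 36, 30, 18, 25, 28, 15, 11,  8,  2,  6,
        3,  3,  2]), array([0.0058355 , 0.00604794, 0.00626038, 0.00647283, 0.00668527,
       0.00689772, 0.00711016, 0.0073226 , 0.00753505, 0.00774749,
       0.00795994, 0.00817238, 0.00838482, 0.00859727, 0.00880971,
       0.00902216, 0.0092346 , 0.00944704, 0.00965949, 0.00987193,
       0.01008438]))
```

View pics/g_wrist.png

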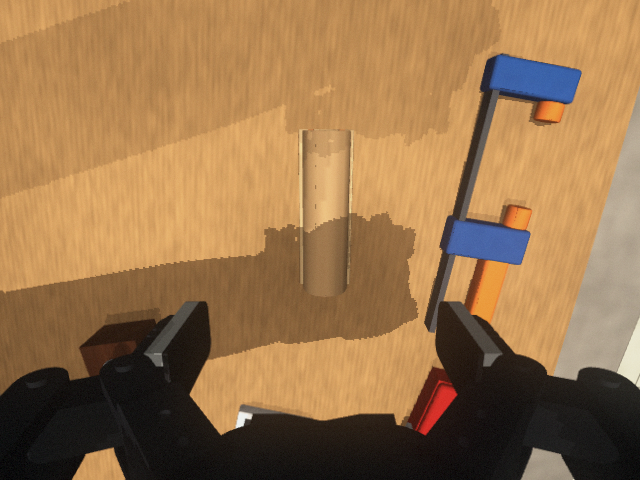

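Request:
drive_tool(
  plan=[
    [1, [0.001, 0, -0.03], 0],
    [1, [0, 0, -0.05], 0],
    [1, [0, 0, -0.05], 0],
    [1, [0, 0, -0.04], 0],
    [1, [0, 0, -0.02], 0],
    [1, [0, 0, -0.01], 0],
    [1, [0, 0, -0.003], 0],
    [1, [0, 0, 0], 0],
  ],
  grip_force=50,
)

```text
time: 12.52
ee_pos: [0.6291, 0.2341, 0.0446]
tcp_rot: [179.9, -0.0, 97.8]
wrist_force: [-0.6, -0.6, 0.4]
opening: 0.085
```

Request:
drive_tool(
  plan=[
    [0.6, [0, 0, 0], 0],
    [0.5, [0, 0, 0], 0],
    [0.3, [0, 0, 0], 0],
    [0.3, [0, 0, 0], 0],
    [0.3, [0, 0, 0], 0],
  ],
)

```text
time: 13.15
ee_pos: [0.6289, 0.234, 0.0439]
tcp_rot: [179.9, -0.0, 97.8]
wrist_force: [0.7, 0.3, 5.2]
opening: 0.039
```

```bash
python3 shot.py h wrist
```

```text
{'time': np.float64(13.2), 'ee_pos': array([0.6289, 0.234 , 0.0439]), 'tcp_rot': array([ 1.799367e+02, -1.210000e-02,  9.782430e+01]), 'wrist_force': array([ 0.141 , -1.0482,  5.0355]), 'opening': np.float64(0.0385)}
```

View pics/h_wrist.png

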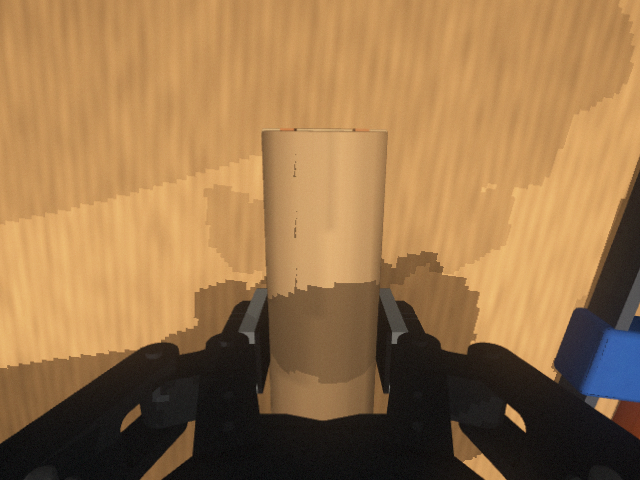

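Request:
drive_tool(
  plan=[
    [0.3, [0, 0, 0.01], 0],
    [0.3, [0, 0, 0.04], 0],
    [0.3, [0, 0, 0.05], 0],
    [0.3, [-0.002, -0.02, 0], -2],
    [0.3, [-0.004, -0.04, 0], -2.5],
    [0.3, [-0.004, -0.05, 0], -3],
    [0.3, [-0.004, -0.05, 0], -3],
    [0.3, [-0.004, -0.05, 0], -3],
    [0.3, [-0.005, -0.05, 0], 0],
    [0.3, [-0.005, -0.05, 0], 0],
  ],
)

```text
time: 14.45
ee_pos: [0.5994, -0.078, 0.1422]
tcp_rot: [-179.9, 0.0, 84.3]
wrist_force: [0.8, 0.3, -1.0]
opening: 0.0387
```

Request:
drive_tool(
  plan=[
    [0.3, [-0.005, -0.045, 0], 0],
    [0.3, [-0.005, -0.035, 0], 0],
    [0.3, [0, -0.015, 0], 0],
    [0.3, [0, 0, 0], 0],
    [0.3, [0, 0, 0], 0],
  ],
)

```text
time: 15.08
ee_pos: [0.5906, -0.1701, 0.143]
tcp_rot: [-180.0, -0.0, 84.4]
wrist_force: [0.0, -0.2, -0.4]
opening: 0.0383
```

```bash
python3 shot.py i wrist scene top
```

```text
{'time': np.float64(15.225), 'ee_pos': array([ 0.5907, -0.17  ,  0.1433]), 'tcp_rot': array([-1.799951e+02, -9.000000e-03,  8.440680e+01]), 'wrist_force': array([ 0.7686,  0.4032, -0.8267]), 'opening': np.float64(0.0389)}
```

View pics/i_wrist.png

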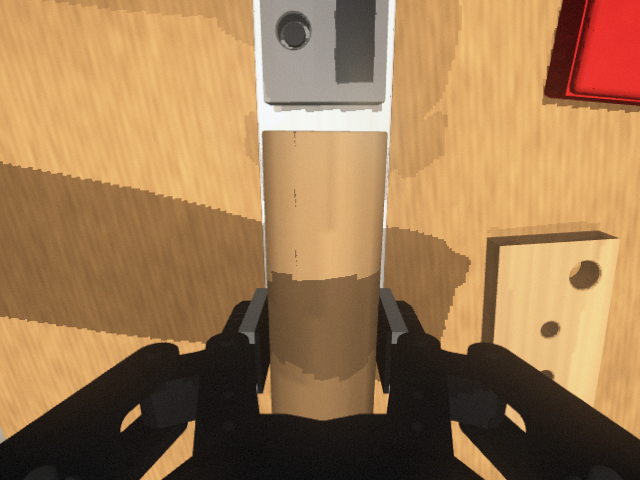

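View pics/i_scene.png

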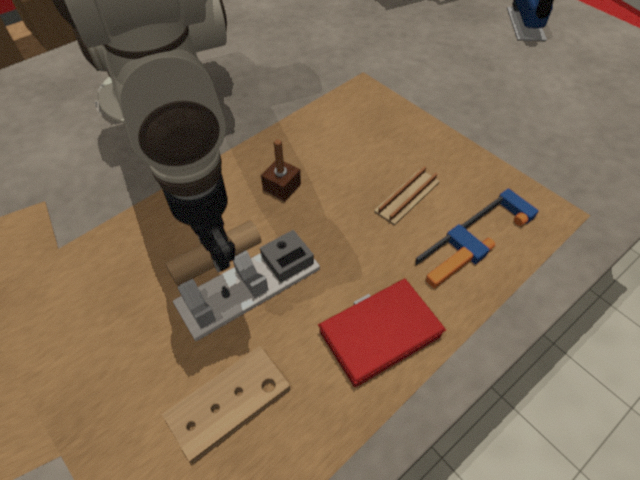

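View pics/i_top.png

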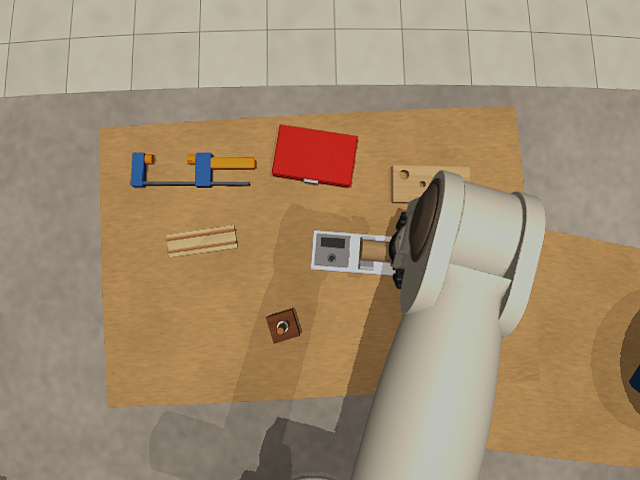

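```bash
python3 - <<'E'
from h import *
p,z,c,o=pickle.load(open('i.pkl','rb'))['wrist']
crop(p,240,0,160,150,5,'pics/i_w.png')
f=plane(c,[[264.5,103.5],[385,103.5],[294,31]],.044,o); print(f.round(4).tolist(), np.linalg.norm(f[1]-f[0]))
v=f[1]-f[0]; yaw=np.degrees(np.arctan2(v[1],v[0])); print('yaw',yaw)
for y in (-5.6,):
    a=np.radians(y);ex=np.array([np.cos(a),np.sin(a)]);ey=np.array([-np.sin(a),np.cos(a)])
    print('origin by box',(f[0,:2]+f[1,:2])/2-88*.001*ey,'by mouth',f[2,:2]+.016*ex-.123*ey)
    e=plane(c,[[264,131],[387,130.5]],.138,o);m=e[:,:2].mean(0); print('dowel end',e.round(4).tolist(),np.linalg.norm(e[1]-e[0]),'offset along ey from tcp',(m-o['ee_pos'][:2])@ey,'lat',(m-o['ee_pos'][:2])@ex)
    et=plane(c,[[325,130.5]],.158,o); print('by top',(et[0,:2]-o['ee_pos'][:2])@ey)
E
```

```text
[[0.5673, -0.0837, 0.044], [0.6324, -0.0901, 0.044], [0.5875, -0.0498, 0.044]] 0.06539143009564617
yaw -5.618448778801824
origin by box [ 0.59129785 -0.17448456] by mouth [ 0.59138208 -0.17379465]
dowel end [[0.5789, -0.0993, 0.138], [0.6176, -0.1029, 0.138]] 0.03885892691157085 offset along ey from tcp 0.06942824477260605 lat 0.0008862543239580127
by top 0.0694776870171203
```

View pics/i_w.png

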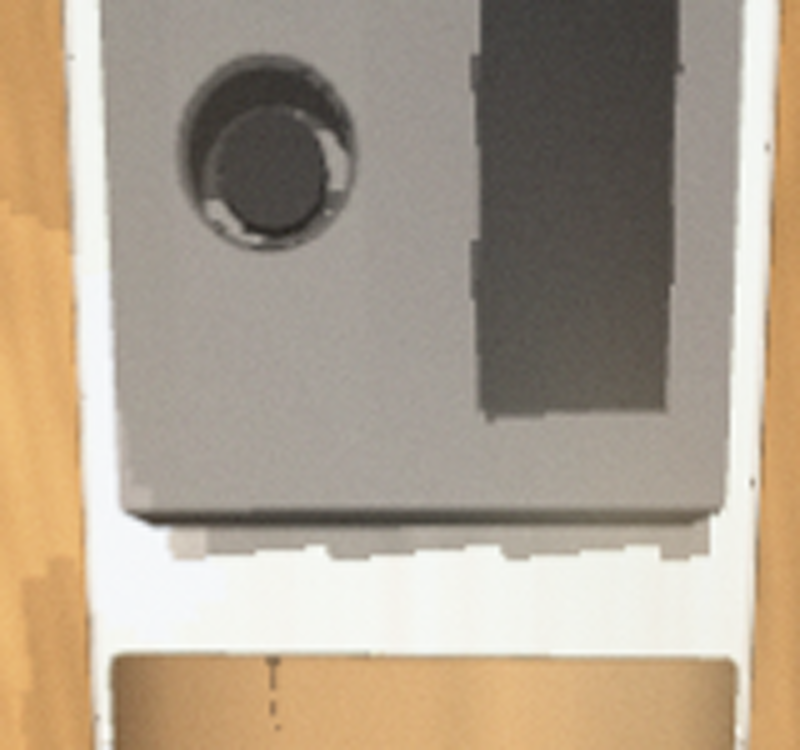

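Request:
drive_tool(
  plan=[
    [0.3, [0.0005, -0.0015, -0.02], 0],
    [0.3, [0, 0, -0.03], 0],
    [0.3, [0, 0, -0.018], 0],
    [0.3, [0, 0, -0.009], 0],
    [0.3, [0, 0, 0], 0],
    [0.3, [0, 0, 0], 0],
  ],
)

```text
time: 15.98
ee_pos: [0.5916, -0.1727, 0.0674]
tcp_rot: [179.9, 0.0, 84.3]
wrist_force: [0.5, -0.2, -0.3]
opening: 0.0386
```

Request:
drive_tool(
  plan=[
    [0.3, [0, 0, -0.002], 0],
    [0.3, [0, 0, -0.002], 0],
    [0.3, [0, 0, 0], 0],
  ],
)

```text
time: 16.35
ee_pos: [0.591, -0.1726, 0.0622]
tcp_rot: [-180.0, -0.0, 84.3]
wrist_force: [-0.4, 0.8, -1.4]
opening: 0.0389
```

```bash
python3 shot.py j wrist scene;python3 - <<'E'
from h import *
p=pickle.load(open('j.pkl','rb'))['scene'][0]; crop(p,150,200,180,150,4.4,'pics/j_s.png')
E
```

```text
{'time': np.float64(16.45), 'ee_pos': array([ 0.591 , -0.1726,  0.0623]), 'tcp_rot': array([-1.799983e+02,  4.000000e-04,  8.432680e+01]), 'wrist_force': array([ 0.2738,  0.814 , -1.1695]), 'opening': np.float64(0.0388)}
```

View pics/j_s.png

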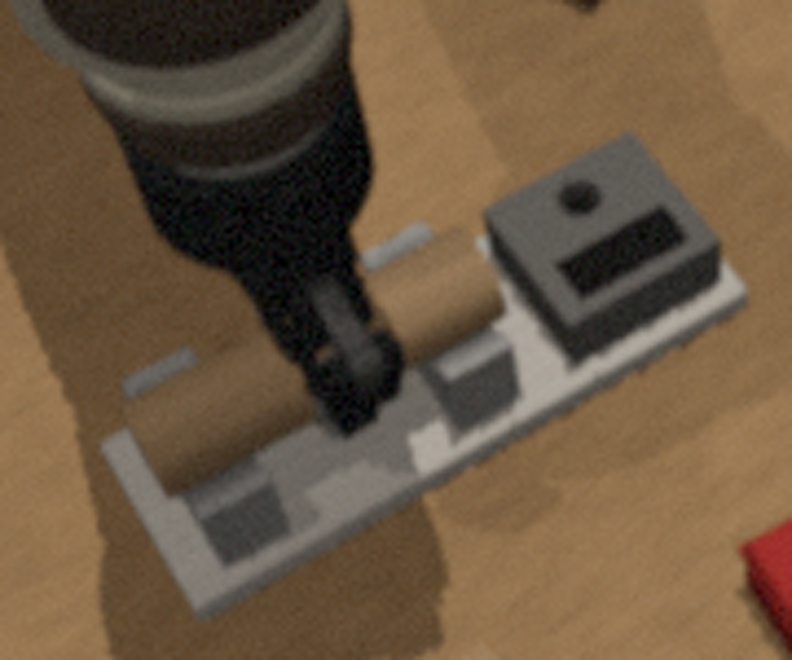

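View pics/j_wrist.png

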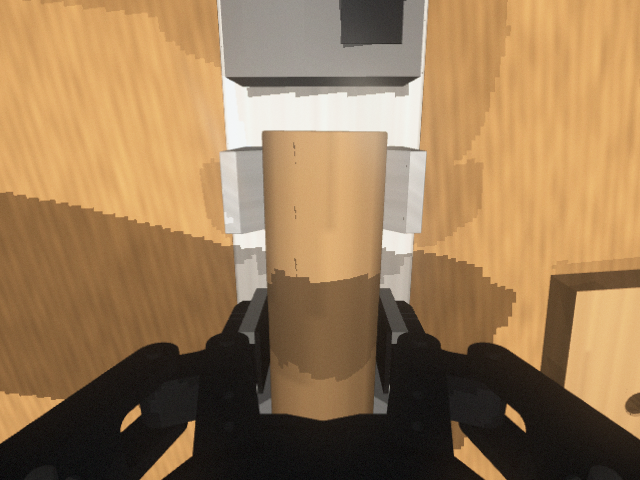

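Request:
drive_tool(
  plan=[
    [0.3, [0, 0, -0.001], 0],
    [0.3, [0, 0, -0.001], 0],
    [0.3, [0, 0, 0], 0],
  ],
)

```text
time: 16.82
ee_pos: [0.5912, -0.1727, 0.0607]
tcp_rot: [180.0, 0.0, 84.3]
wrist_force: [-0.4, -0.3, 3.2]
opening: 0.0384
```

Request:
drive_tool(
  plan=[
    [0.3, [0, 0, -0.001], 0],
    [0.3, [0, 0, 0], 0],
    [0.3, [0, 0, 0], 0],
  ],
)

```text
time: 17.2
ee_pos: [0.5914, -0.1728, 0.0605]
tcp_rot: [179.9, 0.0, 84.3]
wrist_force: [-2.5, -0.7, 8.5]
opening: 0.0385
```

Request:
drive_tool(
  plan=[
    [0.55, [0, 0, 0], 0],
    [0.55, [0, 0, 0], 0],
    [0.55, [0, 0, 0], 0],
    [0.3, [0, 0, 0], 0],
    [0.3, [0, 0, 0], 0],
    [0.3, [0, 0, 0], 0],
    [0.3, [0, 0, 0], 0],
  ],
)

```text
time: 18.08
ee_pos: [0.5911, -0.1726, 0.0593]
tcp_rot: [180.0, -0.0, 84.3]
wrist_force: [0.7, -0.8, 0.6]
opening: 0.0384
```

```bash
python3 - <<'E'
from workcell import monitor
print(monitor.get_obs()['wrist_force'],monitor.get_obs()['torque'],monitor.get_obs()['opening'])
E
```

```text
[ 0.73300893 -0.77435564  0.55169264] [-0.03609654 -0.19740746  0.00353584] 0.03836291006295812
```

Request:
drive_tool(
  plan=[
    [0.3, [0, 0, -0.001], 0],
    [0.3, [0, 0, -0.001], 0],
    [0.3, [0, 0, 0], 0],
    [0.3, [0, 0, 0], 0],
  ],
  grip_force=70,
)

```text
time: 18.58
ee_pos: [0.5912, -0.1726, 0.0592]
tcp_rot: [179.9, 0.0, 84.3]
wrist_force: [-5.0, 2.4, 13.4]
opening: 0.0384
```

Request:
drive_tool(
  plan=[
    [0.3, [-0.001, 0, 0], 0],
    [0.3, [0, 0, 0], 0],
    [0.3, [0, 0, 0], 0],
  ],
)

```text
time: 18.95
ee_pos: [0.5911, -0.1726, 0.0593]
tcp_rot: [179.8, 0.0, 84.3]
wrist_force: [0.6, 1.9, 12.1]
opening: 0.038
```

Request:
drive_tool(
  plan=[
    [0.3, [0, 0, -0.001], 0],
    [0.3, [0, 0, 0], 0],
    [0.3, [0, 0, 0], 0],
  ],
)

```text
time: 19.32
ee_pos: [0.5911, -0.1726, 0.0593]
tcp_rot: [179.8, 0.0, 84.3]
wrist_force: [-2.4, 3.1, 17.5]
opening: 0.0383
```

```bash
python3 - <<'E'
from workcell import monitor
o=monitor.get_obs();print(o['wrist_force'],o['torque'],o['opening'],o['ee_pos'])
E
```

```text
[-2.35113155  3.09489691 17.53549717] [0.48135085 0.61365678 0.08913626] 0.038274264627999405 [ 0.59113039 -0.17263186  0.05925249]
```

Request:
drive_tool(
  plan=[
    [0.3, [-0.0005, 0.0005, -0.001], 0],
    [0.3, [0, 0, 0], 0],
    [0.3, [0, 0, -0.0005], 0],
    [0.3, [0, 0, 0], 0],
    [0.3, [0, 0, 0], 0],
  ],
)

```text
time: 19.95
ee_pos: [0.5911, -0.1726, 0.0592]
tcp_rot: [179.7, 0.1, 84.3]
wrist_force: [-3.5, 1.0, 26.2]
opening: 0.0378
```

```bash
python3 shot.py k wrist scene top; python3 - <<'E'
from workcell import monitor
from h import *
o=monitor.get_obs();print(o['wrist_force'],o['torque'])
D=pickle.load(open('k.pkl','rb'));crop(D['scene'][0],150,130,180,220,2.7,'pics/k_s.png')
E
```

```text
{'time': np.float64(20.1), 'ee_pos': array([ 0.5911, -0.1726,  0.0592]), 'tcp_rot': array([1.796626e+02, 6.900000e-02, 8.432530e+01]), 'wrist_force': array([-4.2971,  1.0712, 26.4587]), 'opening': np.float64(0.0384)}
[-4.2970988   1.07118585 26.45869673] [0.2388644  1.06643203 0.03857771]
```

View pics/k_wrist.png

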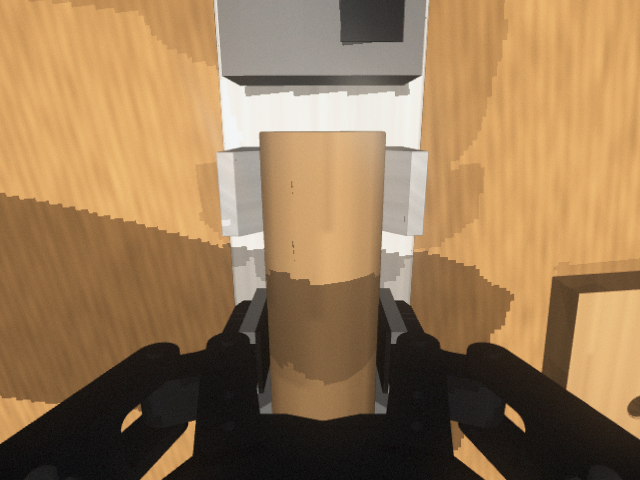

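View pics/k_s.png

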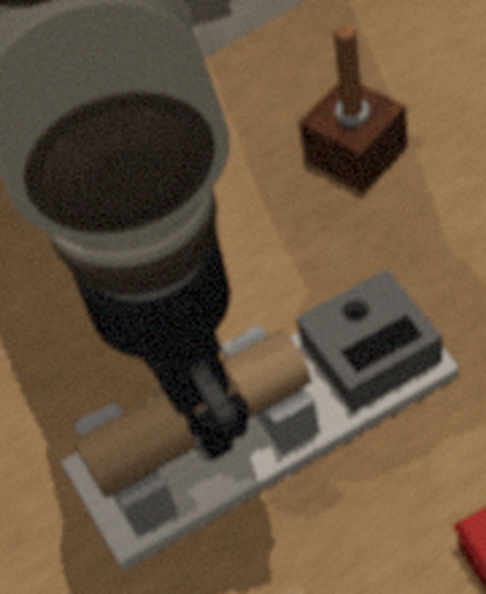

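Request:
drive_tool(
  plan=[
    [0.3, [-0.0007, 0, 0], 0],
    [0.3, [0, 0, 0], 0],
    [0.3, [0, 0, 0], 0],
    [0.3, [0, 0, 0], 0],
  ],
)

```text
time: 20.6
ee_pos: [0.5911, -0.1726, 0.0592]
tcp_rot: [179.6, 0.1, 84.3]
wrist_force: [-0.7, 1.8, 24.6]
opening: 0.0382
```

Balanced: the sideways force is under 1 N at 24.6 N downward press, and the position does not change. Handing in.

```bash
python3 -c "
from workcell import job
print(job.job_done())"
```

```text
the job is handed in; nothing more can be done
None
```

The job was done in the order asked and handed in at about 20.6 s, with the dowel still held and pressed into the vee.

- **Zero button:** I pressed it with the pin's tip until it bottomed. The force rose to 16.7 N, well over the spring's 4 N, with the tip about 31 mm above the table.
- **Reset pin:** It is back upright in its stand. The pictures show the collar resting on the stand's top.
- **Dowel:** I laid it in the vee, loosened the grip once so it could settle, gripped it again and pressed.
    - **Position:** In the last wrist picture its sides are centred between the blocks (both at pixel column 322.5). Just before it was seated, its end stood about 6 mm past the block, so lengthwise it is centred to about 1 mm.
    - **Pressing force:** It is pressed down with 24.6 N, with -0.7 N (x) and 1.8 N (y) sideways. The height stayed at 59.2–59.3 mm as the force rose, so it rests on both flanks.
- **Checks that disagreed:** The estimates of the gauge's origin differed by up to about 5 mm along the vee, so I took a value in between and checked it against the blocks in the wrist picture. The measured tool tilt was about 0.4° under the press. No check failed.
- **Bystanders:** I did not touch the red box, the offcut or the bar clamp.

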